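# Reload the chain parts in reverse order

### The arm

A 6-joint arm with a two-finger parallel gripper is mounted at the origin on the work surface. World frame = base frame: x ahead of the robot, y to its left, z up, the work surface at z = 0. Lengths are in m, angles in rad, forces in N, time in s.
With the tool pointing down it reaches from about 0.375 to 0.9 m from the base axis. Payload 3.1 kg.
Tool frame: the origin (TCP) lies midway between the tips of the shut fingers; the grasp point (between the pads) lies 19 mm behind it (env.grip_depth is the x of the grasp point in the tool frame, in m); x points along the fingers, y is the direction in which the jaws open and shut, and the axes are right-handed (so a half turn about x gives the same grasp; the last joint's range is limited). The gripper opens to 87 mm and grips with 3 to 60 N. Pads are 19 mm wide; open, the fingers measure 117 mm over their backs; the gripper's body (75 mm by 190 mm) begins 51 mm behind the grasp point.
Start: joints at [1.135, 0.527, 1.433, -0, 1.181, -0.178], TCP at [0.159, 0.604, 0.223] pointing down, gripper open.
Joint ranges: [-3.08, 3.08], [-0.75, 2.2], [0.22, 2.44], [-1.43, 4.57], [0, 2.65], [-2.85, 2.85]. Speed limits (rad/s): [2.79, 2.79, 3.14, 3.14, 3.14, 3.14].

### API

Orientations are given as a rotation vector (axis times angle).
In Python, from cell import env, cams, silhouettes gives the robot as it stands. The module is installed in compiled form; this text tells all that it offers.
- The arm moves only by the shell command python3 -m jog 'ROWS'. ROWS is a JSON object of lists of equal length, an entry for each row: "offset": the shift along the tool's x, y, z in mm, a list of three; "turn": the turn about the tool's x in degrees; "gripper": the opening, from 0 (shut) to 1 (fully open). A call has 1 to 10 rows; each row shifts and turns the commanded pose from where the row before left it, along the tool's axes as they then stand; what a row does not reach is not made up. A row lasts 1/8 s, in which the tool goes at most 62.5 mm and 10.7 degrees, less where a joint would pass 70% of its speed; a pose out of reach is approached as far as the arm can. A call is refused whole if a number of a shift passes 62.5 or a number of a turn 10.7, either way. A call with a gripper value outside its range is refused whole. The fingers move at their own pace and stop on an object; the grip force is fixed at half the most. Time passes only in rows, so rows that do not move let the fingers close. It gives the time, the measured TCP pose, the force and the opening at its end, in the units of the state.
- env.state(): the state, without advancing time (a new reading comes with each control period).
- cams.capture(name): name is "scene" or "top"; returns the picture (400x640x3 uint8, blue, green, red); there is no depth.
- cams.calibration(name): a dict with "fx", "fy", "cx", "cy" (pixels), "rvec" (rotation vector, rad) and "tvec" (3), from world to camera coordinates, as OpenCV has them. Camera axes: x right, y down, z forward; pixel columns grow to the right and rows downward; lengths in m; the calibration is good to about 2 mm. A picture is of the moment at which its call begins. calibration takes no time and is no camera call.
- env.hand_in(): hands the job in, once; it reports no verdict.
Trained networks look in the newest picture that a camera, given by its name, has taken for a name from the list of things; names that differ only in an ending like _2 or _b are one class to them, and where a whole thing is asked for, a point or a joint stands for the part that bears it (a point fixed in the world has none). Each returns a list of dicts, best first, with "conf" (0 to 1); they miss things now and then, are a little off and sometimes report something else, mostly with a low value. They report only what shows in the picture. A call takes as long as a camera call. They do not tell look-alikes from the thing itself.
- silhouettes(camera, label): "pixels" (400x640 bool, what is visible of it) and "extent" ([left, top, right, bottom] in pixels, round what is visible of it).
The state is a dict: "t": time; "joint_positions": joint angles; "qd": joint speeds; "joint_torque": joint torques, N m; "tool_pos": TCP position; "tool_rot": TCP orientation; "force": force on the tool from outside, world axes, zero at the start; "wrist_torque": the same for the moment, N m; "gripper_width": opening from 0.0 (shut) to 1.0 (fully open).
Only numpy, scipy, OpenCV 4.12 (cv2) and the standard library are available. Lean on these libraries where they do the work, as an engineer would, in place of code of your own. Each camera call takes 0.05 s, during which the arm holds its last target. There are 200 camera calls.

### The job

Move the four dark chain parts from the white cups on the plywood delivery rack into the pockets of the metal feed rack, in reverse order: the part nearest the end plate on the delivery rack goes into the pocket farthest from the end plate on the feed rack, the next one into the pocket beside it, and so on. Leave each part standing upright on the floor of its own pocket.

Things in the scene. Friction and masses are not known exactly. Their poses are not given: they have to be found in the camera images.
- link: Chain link standing on end: dark grey plastic rectangular tube 34 mm (x) by 40 mm (y), 55 mm tall, walls 5 mm, with a web across the middle, so that from above it shows two chambers side by side along y. 50 g. Grip the two flat x faces, 34 mm apart. Origin: centre of underside. Starts upright in cup_a, x within 0.15 rad of the rack's x.
- bracket: Mounting bracket, dark grey plastic, an upside-down T: foot 40 x 40 mm and 6 mm thick with four small steel bolt heads, and in its middle an upright plate 14 mm thick (x) and 40 mm wide (y) reaching 55 mm. 70 g. Grip the plate's x faces, 14 mm apart. Origin: centre of underside. Starts upright in cup_b, x within 0.15 rad of the rack's x.
- roller: Guide roller, dark grey plastic, round: foot flange 40 mm across and 8 mm high, barrel 34 mm across up to 48 mm, with a steel axle stub 12 mm across on top up to 55 mm. 80 g. Grip the barrel, 34 mm. Origin: centre of underside. Starts upright in cup_c, x within 0.15 rad of the rack's x.
- comb: Strain-relief comb, dark grey plastic: foot 40 x 40 mm and 7 mm thick, block 24 mm (x) by 38 mm (y) up to 40 mm, on it four upright teeth in a row along y, 24 mm by 5 mm, up to 55 mm. 60 g. Grip the x faces of the block and teeth, 24 mm apart. Origin: centre of underside. Starts upright in cup_d, x within 0.15 rad of the rack's x.
- delivery_rack: Fixed plywood board, 90 mm (x) by 290 mm (y), 12 mm thick; four white cups stand on it in a row along y, at y = +97.5, +32.5, -32.5, -97.5 mm, x = 0. Upright end plate at its +y end (y = 142.5 mm), 57 mm high. Origin: centre of its underside, on the table. Its +y points to the robot's left, give or take 0.3 rad. Stands left or right of the feed rack.
- feed_rack: Fixed metal rack, 90 mm (x) by 290 mm (y), with four empty pockets in a row, centred at y = +97.5, +32.5, -32.5, -97.5 mm, x = 0. Pockets 54 x 54 mm; floor 16 mm above the table, rim 10 mm above the floor. Upright end plate at its +y end (y = 142.5 mm), 57 mm high. Origin: centre of its underside, on the table. Its +y points to the robot's left, give or take 0.3 rad.
- cup_a: Shallow square white plastic cup, fixed on the delivery rack, in one of its four places; in it the link stands at the start. It never moves, so it marks where in the row that part began. 60 x 60 mm outside, 54 x 54 mm inside, floor 4 mm thick, rim 14 mm above its underside. Origin: centre of its underside.
- cup_b: Shallow square white plastic cup, fixed on the delivery rack, in one of its four places; in it the bracket stands at the start. It never moves, so it marks where in the row that part began. 60 x 60 mm outside, 54 x 54 mm inside, floor 4 mm thick, rim 14 mm above its underside. Origin: centre of its underside.
- cup_c: Shallow square white plastic cup, fixed on the delivery rack, in one of its four places; in it the roller stands at the start. It never moves, so it marks where in the row that part began. 60 x 60 mm outside, 54 x 54 mm inside, floor 4 mm thick, rim 14 mm above its underside. Origin: centre of its underside.
- cup_d: Shallow square white plastic cup, fixed on the delivery rack, in one of its four places; in it the comb stands at the start. It never moves, so it marks where in the row that part began. 60 x 60 mm outside, 54 x 54 mm inside, floor 4 mm thick, rim 14 mm above its underside. Origin: centre of its underside.
Not all that is in view belongs to the job. Leave any yellow look-alike of the link alone.

How it is judged:
At the end, for the whole second after the job is handed in: Each part is in the feed rack pocket that mirrors its starting cup (cup at y on the delivery rack, pocket at -y on the feed rack): within 12 mm of the pocket centre in x and y, underside within 4 mm of its floor, tilt under 0.12 rad, at rest (under 0.02 m/s, 0.2 rad/s) (((y of cup_a in the frame of delivery_rack between 0.0775 and 0.1175 m and y of link in the frame of feed_rack between -0.1095 and -0.0855 m) or (y of cup_a in the frame of delivery_rack between 0.0125 and 0.0525 m and y of link in the frame of feed_rack between -0.0445 and -0.0205 m) or (y of cup_a in the frame of delivery_rack between -0.0525 and -0.0125 m and y of link in the frame of feed_rack between 0.0205 and 0.0445 m) or (y of cup_a in the frame of delivery_rack between -0.1175 and -0.0775 m and y of link in the frame of feed_rack between 0.0855 and 0.1095 m)) and x of link in the frame of feed_rack between -0.012 and 0.012 m and z of link in the frame of feed_rack between 0.012 and 0.02 m and angle between each of link, bracket, roller, comb's own z axis and vertical below 0.12 rad and linear speed of each of link, bracket, roller, comb below 0.02 m/s and angular speed of each of link, bracket, roller, comb below 0.2 rad/s and ((y of cup_b in the frame of delivery_rack between 0.0775 and 0.1175 m and y of bracket in the frame of feed_rack between -0.1095 and -0.0855 m) or (y of cup_b in the frame of delivery_rack between 0.0125 and 0.0525 m and y of bracket in the frame of feed_rack between -0.0445 and -0.0205 m) or (y of cup_b in the frame of delivery_rack between -0.0525 and -0.0125 m and y of bracket in the frame of feed_rack between 0.0205 and 0.0445 m) or (y of cup_b in the frame of delivery_rack between -0.1175 and -0.0775 m and y of bracket in the frame of feed_rack between 0.0855 and 0.1095 m)) and x of bracket in the frame of feed_rack between -0.012 and 0.012 m and z of bracket in the frame of feed_rack between 0.012 and 0.02 m and ((y of cup_c in the frame of delivery_rack between 0.0775 and 0.1175 m and y of roller in the frame of feed_rack between -0.1095 and -0.0855 m) or (y of cup_c in the frame of delivery_rack between 0.0125 and 0.0525 m and y of roller in the frame of feed_rack between -0.0445 and -0.0205 m) or (y of cup_c in the frame of delivery_rack between -0.0525 and -0.0125 m and y of roller in the frame of feed_rack between 0.0205 and 0.0445 m) or (y of cup_c in the frame of delivery_rack between -0.1175 and -0.0775 m and y of roller in the frame of feed_rack between 0.0855 and 0.1095 m)) and x of roller in the frame of feed_rack between -0.012 and 0.012 m and z of roller in the frame of feed_rack between 0.012 and 0.02 m and ((y of cup_d in the frame of delivery_rack between 0.0775 and 0.1175 m and y of comb in the frame of feed_rack between -0.1095 and -0.0855 m) or (y of cup_d in the frame of delivery_rack between 0.0125 and 0.0525 m and y of comb in the frame of feed_rack between -0.0445 and -0.0205 m) or (y of cup_d in the frame of delivery_rack between -0.0525 and -0.0125 m and y of comb in the frame of feed_rack between 0.0205 and 0.0445 m) or (y of cup_d in the frame of delivery_rack between -0.1175 and -0.0775 m and y of comb in the frame of feed_rack between 0.0855 and 0.1095 m)) and x of comb in the frame of feed_rack between -0.012 and 0.012 m and z of comb in the frame of feed_rack between 0.012 and 0.02 m); the robot touches nothing.
It also fails if it takes over 106 s, if anything falls off the work surface, if the arm or the gripper's body presses on something with over 40 N, if the wrist force passes 120 N, or if a joint passes its speed limit or range.

## Working session

There is one attempt and no reset: what is moved stays moved. The work goes in short steps, Python scripts to look and compute and a shell command to move; the robot and the scene stay as the last step left them, time stands still between calls to the robot, and variables do not carry over. Pictures are saved under pics/ and viewed, about 12 in all and at most 16, crops included, and the job is handed in when it is done.

```bash
mkdir -p pics; cat > h.py <<'E'
import numpy as np, cv2
from cell import env, cams, silhouettes
def ray(cam,uv):
    c=cams.calibration(cam); R,_=cv2.Rodrigues(np.array(c["rvec"],float)); t=np.array(c["tvec"],float).ravel()
    d=R.T@np.array([(uv[0]-c["cx"])/c["fx"],(uv[1]-c["cy"])/c["fy"],1]); return -R.T@t,d
def at(cam,uv,z):
    o,d=ray(cam,uv); return o+d*(z-o[2])/d[2]
def proj(cam,P):
    c=cams.calibration(cam); K=np.array([[c["fx"],0,c["cx"]],[0,c["fy"],c["cy"]],[0,0,1]])
    return cv2.projectPoints(np.array(P,float).reshape(-1,3),np.array(c["rvec"],float),np.array(c["tvec"],float),K,None)[0].reshape(-1,2)
E
python3 - <<'E'
from h import *
for n in("top","scene"):
    im=cams.capture(n); cv2.imwrite(f"pics/{n}0.png",im)
    o,_=ray(n,(320,200)); print(n,o.round(3),cams.calibration(n)["fx"])
    for l in("link","bracket","roller","comb","cup_a","delivery_rack","feed_rack"):
        for s in silhouettes(n,l):
            p=np.argwhere(s["pixels"]).mean(0)[::-1]; print(n,l,round(s["conf"],2),s["extent"],p.round(1),at(n,p,.03).round(3)[:2])
s=env.state();print(s["tool_pos"],s["tool_rot"],s["t"],env.grip_depth)
E
```

```text
top [ 0.283 -0.021  1.117] 449.57633985966896
top link 0.89 [383.8, 173.0, 403.7, 189.4] [393.  183.2] [ 0.51  -0.182]
top link 0.65 [361.6, 243.2, 384.3, 264.6] [371.8 253.7] [ 0.336 -0.129]
top bracket 0.7 [410.7, 176.0, 432.9, 193.4] [419.2 182.6] [ 0.512 -0.246]
top roller 0.52 [356.9, 174.9, 372.2, 197.9] [364.8 185.5] [ 0.503 -0.113]
top comb 0.54 [432.8, 173.3, 457.1, 194.3] [444.7 182.4] [ 0.513 -0.309]
top cup_a 0.83 [377.0, 173.9, 403.9, 201.2] [386.6 188.9] [ 0.495 -0.166]
top cup_a 0.69 [402.3, 170.5, 434.1, 196.7] [414.4 184.9] [ 0.506 -0.235]
top cup_a 0.59 [351.4, 171.8, 377.9, 199.6] [364.  185.5] [ 0.503 -0.111]
top cup_a 0.52 [428.0, 169.0, 457.1, 195.6] [441.6 184. ] [ 0.509 -0.301]
top delivery_rack 0.84 [344.8, 167.3, 458.0, 203.0] [403.2 186.2] [ 0.502 -0.207]
top delivery_rack 0.71 [431.7, 174.7, 456.3, 194.4] [444.5 182.5] [ 0.513 -0.308]
top feed_rack 0.69 [170.2, 152.5, 295.1, 214.9] [232.9 184.6] [0.502 0.213]
scene [ 0.857 -0.658  0.521] 402.5592449343536
scene link 0.93 [282.4, 227.6, 310.4, 265.1] [296.4 244. ] [ 0.498 -0.166]
scene link 0.65 [303.3, 212
[... 425 characters left out ...]
scene roller 0.16 [241.6, 266.6, 275.3, 310.0] [257.1 289.8] [ 0.507 -0.299]
scene comb 0.9 [241.8, 268.3, 275.8, 313.3] [257.5 290. ] [ 0.508 -0.3  ]
scene cup_a 0.9 [230.1, 290.6, 283.5, 320.8] [258.3 305.8] [ 0.531 -0.326]
scene cup_a 0.81 [261.9, 262.5, 301.3, 291.1] [289.2 278.1] [ 0.539 -0.25 ]
scene cup_a 0.65 [309.1, 227.3, 335.6, 250.4] [324.5 236.7] [ 0.534 -0.12 ]
scene cup_a 0.49 [287.9, 244.6, 320.0, 275.3] [307.4 257.5] [ 0.537 -0.189]
scene delivery_rack 0.71 [220.9, 202.3, 345.8, 336.9] [293.3 276.1] [ 0.542 -0.243]
scene feed_rack 0.69 [330.5, 135.9, 420.2, 202.4] [379.4 170. ] [0.518 0.182]
[0.1587143  0.60450992 0.22260656] [ 0.20170809  1.56133451 -0.20152142] 0.8 -0.0187
```

```bash
python3 - <<'E'
import cv2
a=cv2.imread("pics/top0.png")[140:275,160:465]; cv2.imwrite("pics/t1.png",cv2.resize(a,None,fx=2.6,fy=2.6,interpolation=cv2.INTER_CUBIC))
a=cv2.imread("pics/scene0.png")[120:345,200:440]; cv2.imwrite("pics/s1.png",cv2.resize(a,None,fx=2.6,fy=2.6,interpolation=cv2.INTER_CUBIC))
E
```

```text
(no output)
```

View pics/t1.png

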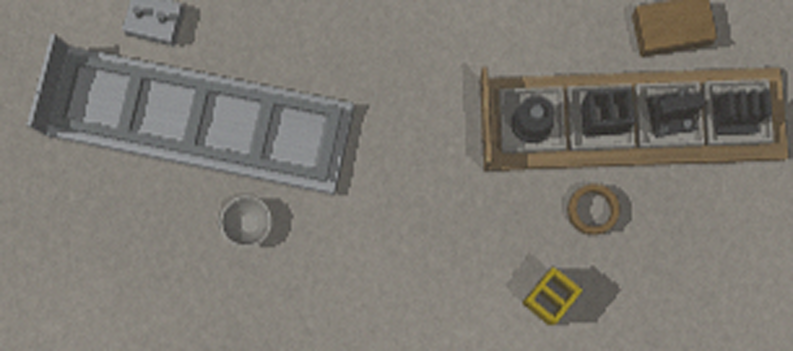

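View pics/s1.png

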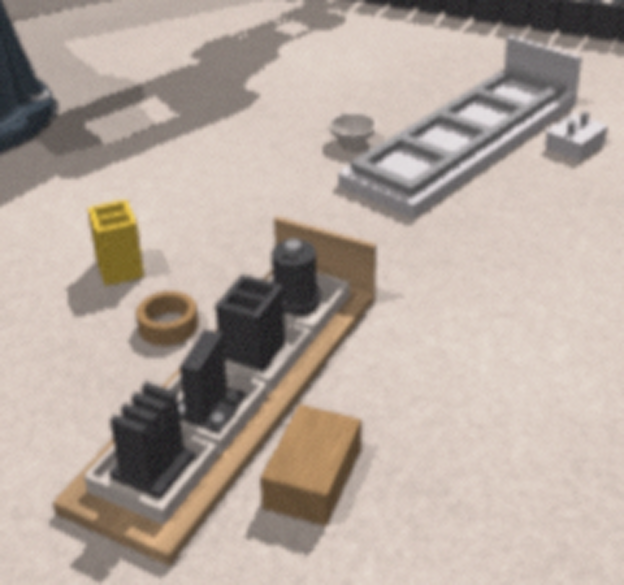

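```bash
cat >> h.py <<'E'
from scipy.optimize import minimize
def box(x0,x1,y0,y1,z0,z1): return np.array([[x,y,z] for x in(x0,x1) for y in(y0,y1) for z in(z0,z1)])
def cyl(r,z0,z1): return np.array([[r*np.cos(a),r*np.sin(a),z] for a in np.linspace(0,2*np.pi,24,False) for z in(z0,z1)])
q=.02
M={"feed_rack":[box(-.045,.045,-.145,.145,0,.026),box(-.045,.045,.14,.145,0,.057)],
"link":[box(-.017,.017,-q,q,0,.055)],"bracket":[box(-q,q,-q,q,0,.006),box(-.007,.007,-q,q,0,.055)],
"roller":[cyl(.02,0,.008),cyl(.017,0,.048),cyl(.006,0,.055)],
"comb":[box(-q,q,-q,q,0,.007),box(-.012,.012,-.019,.019,0,.055)]}
M["delivery_rack"]=[box(-.045,.045,-.145,.145,0,.012),box(-.045,.045,.14,.145,0,.057)]+[box(-.03,.03,y-.03,y+.03,.012,.026) for y in(-.0975,-.0325,.0325,.0975)]
def place(P,p,z):
    c,s=np.cos(p[2]),np.sin(p[2]); return P@np.array([[c,-s,0],[s,c,0],[0,0,1]]).T+[p[0],p[1],z]
S=4
def mask(cam,hulls,roi):
    m=np.zeros(((roi[3]-roi[1])*S,(roi[2]-roi[0])*S),np.uint8)
    for P in hulls:
        h=cv2.convexHull(((proj(cam,P)-roi[:2]+.5)*S).astype(np.float32)); cv2.fillConvexPoly(m,np.round(h).astype(np.int32),1)
    return m>0
def fit(name,obs,p0,z,extra=(),yawfree=True):
    data=[]
    for cam,px in obs.items():
        ys,xs=np.nonzero(px); roi=[max(xs.min()-15,0),max(ys.min()-15,0),min(xs.max()+15,640),min(ys.max()+15,400)]
        o=cv2.resize(px[roi[1]:roi[3],roi[0]:roi[2]].astype(np.uint8),None,fx=S,fy=S,interpolation=cv2.INTER_NEAREST)>0
        data.append((cam,roi,o))
    def cost(v):
        p=np.array([p0[0]+v[0]*.01,p0[1]+v[1]*.01,p0[2]+v[2]*.1*yawfree])
        H=[place(P,p,z) for P in list(M[name])+list(extra)]
        return sum((mask(c,H,r)!=o).sum()/o.sum() for c,r,o in data)
    best=min((minimize(cost,s,method="Nelder-Mead",options=dict(initial_simplex=np.array(s)+np.vstack([np.zeros(3),np.eye(3)*.6]),xatol=.01,fatol=1e-4)) for s in ([0,0,0],[.3,-.3,-.5],[-.3,.3,.5])),key=lambda r:r.fun)
    v=best.x; return np.array([p0[0]+v[0]*.01,p0[1]+v[1]*.01,p0[2]+v[2]*.1*yawfree]),best.fun/len(data)
E
cat > fit.py <<'E'
from h import *
import json
ims={c:cams.capture(c) for c in("top","scene")}
sil={(c,l):silhouettes(c,l) for c in ims for l in("link","bracket","roller","comb","cup_a","delivery_rack","feed_rack")}
res={}
res["feed_rack"],f=fit("feed_rack",{c:sil[c,"feed_rack"][0]["pixels"] for c in ims},[.5,.21,-.18],0); print("feed",res["feed_rack"],f)
parts={"roller":.0975,"link":.0325,"bracket":-.0325,"comb":-.0975}
obs={}
for c in ims:
    u=sil[c,"delivery_rack"][0]["pixels"].copy()
    for l in list(parts)+["cup_a"]:
        for s in sil[c,l][:4 if l=="cup_a" else 1]: u|=s["pixels"]
    obs[c]=u
d0=[.503,-.207,.03]
d,f=fit("delivery_rack",obs,d0,0,[place(P,[0,y,0],.016) for k,y in parts.items() for P in M[k]]); res["delivery_rack"]=d; print("deliv",d,f)
for k,y in parts.items():
    p0=[d[0]-np.sin(d[2])*y,d[1]+np.cos(d[2])*y,d[2]]
    p,f=fit(k,{c:sil[c,k][0]["pixels"] for c in ims},p0,.016,yawfree=k!="roller"); res[k]=p; print(k,"cup",np.round(p0,4),"fit",p.round(4),round(f,3))
json.dump({k:list(v) for k,v in res.items()},open("res.json","w"))
out=[]
for c,(x0,y0,x1,y1) in (("top",(160,135,465,220)),("scene",(200,120,440,345))):
    im=cv2.resize(ims[c],None,fx=6,fy=6,interpolation=cv2.INTER_CUBIC)[y0*6:y1*6,x0*6:x1*6].copy()
    for k,p in res.items():
        H=[place(P,p,0 if "rack" in k else .016) for P in M[k]]
        m=mask(c,H,(x0,y0,x1,y1)).astype(np.uint8); m=cv2.resize(m,(im.shape[1],im.shape[0]),interpolation=cv2.INTER_NEAREST)
        cv2.drawContours(im,cv2.findContours(m,cv2.RETR_EXTERNAL,cv2.CHAIN_APPROX_NONE)[0],-1,(0,0,255) if "rack" in k else (0,255,0),2)
    cv2.imwrite(f"pics/fit_{c}.png",cv2.resize(im,None,fx=.43,fy=.43,interpolation=cv2.INTER_AREA))
E
python3 fit.py
```

```text
feed [ 0.50368866  0.20885149 -0.18776639] 0.08525329617683855Traceback (most recent call last):
  File "fit.py", line 15, in <module>
    d,f=fit("delivery_rack",obs,d0,0,[place(P,[0,y,0],.016) for k,y in parts.items() for P in M[k]]); res["delivery_rack"]=d; print("deliv",d,f)
        ~~~^^^^^^^^^^^^^^^^^^^^^^^^^^^^^^^^^^^^^^^^^^^^^^^^^^^^^^^^^^^^^^^^^^^^^^^^^^^^^^^^^^^^^^^^^
  File "h.py", line 38, in fit
    best=min((minimize(cost,s,method="Nelder-Mead",options=dict(initial_simplex=np.array(s)+np.vstack([np.zeros(3),np.eye(3)*.6]),xatol=.01,fatol=1e-4)) for s in ([0,0,0],[.3,-.3,-.5],[-.3,.3,.5])),key=lambda r:r.fun)
  File "h.py", line 38, in <genexpr>
    best=min((minimize(cost,s,method="Nelder-Mead",options=dict(initial_simplex=np.array(s)+np.vstack([np.zeros(3),np.eye(3)*.6]),xatol=.01,fatol=1e-4)) for s in ([0,0,0],[.3,-.3,-.5],[-.3,.3,.5])),key=lambda r:r.fun)
              ~~~~~~~~^^^^^^^^^^^^^^^^^^^^^^^^^^^^^^^^^^^^^^^^^^^^^^^^^^^^^^^^^^^^^^^^^^^^^^^^^^^^^^^^^^^^^^^^^^^^^^^^^^^^^^^^^^^^^^^^^^^^^^^^^^^^^^^^^^
    res = _minimize_neldermead(fun, x0, args, callback, bounds=bounds,
                               **options)
    fxcc = func(xcc)
    fx = function(np.copy(x), *(wrapper_args + args))
  File "h.py", line 37, in cost
    return sum((mask(c,H,r)!=o).sum()/o.sum() for c,r,o in data)
  File "h.py", line 37, in <genexpr>
    return sum((mask(c,H,r)!=o).sum()/o.sum() for c,r,o in data)
                ~~~~^^^^^^^
  File "h.py", line 26, in mask
    h=cv2.convexHull(((proj(cam,P)-roi[:2]+.5)*S).astype(np.float32)); cv2.fillConvexPoly(m,np.round(h).astype(np.int32),1)
                       ~~~~^^^^^^^
  File "h.py", line 9, in proj
    c=cams.calibration(cam); K=np.array([[c["fx"],0,c["cx"]],[0,c["fy"],c["cy"]],[0,0,1]])
ValueError: time passes only in moves, steps and waits
```

```bash
sed -i 's/cams\.calibration(cam)/cal(cam)/' h.py; sed -i '2a import functools\n@functools.cache\ndef cal(n): return cams.calibration(n)' h.py; python3 fit.py; python3 -c "from h import *;print(env.state()['t'])"
```

```text
feed [ 0.503979    0.20959347 -0.18652548] 0.08443929122152215
deliv [ 0.5099328  -0.21002253  0.04882996] 0.1641611016393031
roller cup [ 0.5052 -0.1126  0.0488] fit [ 0.5028 -0.1127  0.0488] 0.128
link cup [ 0.5083 -0.1776  0.0488] fit [ 0.5085 -0.1802  0.0884] 0.536
bracket cup [ 0.5115 -0.2425  0.0488] fit [ 0.5129 -0.2447  0.2312] 0.131
comb cup [ 0.5147 -0.3074  0.0488] fit [ 0.5137 -0.3057  0.0487] 0.085
2.4
```

```bash
ls -la pics
```

```text
total 2224
drwxr-xr-x 2 agent agent   4096 Dec  5 04:33 .
drwxr-xr-x 3 agent agent   4096 Dec  5 04:33 ..
-rw-r--r-- 1 agent agent 444796 Dec  5 04:33 fit_scene.png
-rw-r--r-- 1 agent agent 223230 Dec  5 04:33 fit_top.png
-rw-r--r-- 1 agent agent 432778 Dec  5 04:31 s1.png
-rw-r--r-- 1 agent agent 410376 Dec  5 04:31 scene0.png
-rw-r--r-- 1 agent agent 327533 Dec  5 04:31 t1.png
-rw-r--r-- 1 agent agent 421668 Dec  5 04:31 top0.png
```

View pics/fit_top.png

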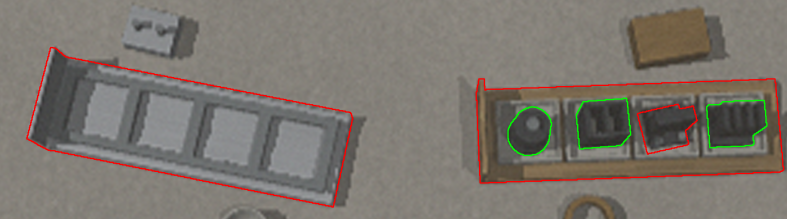

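View pics/fit_scene.png

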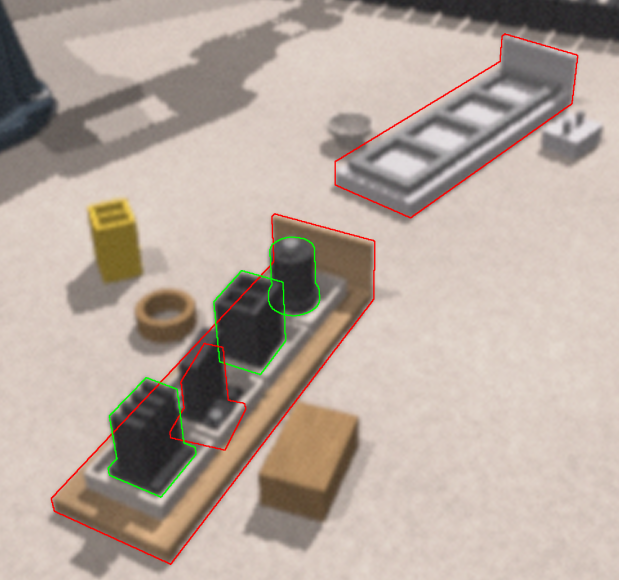

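```bash
cat > go.py <<'E'
import sys,numpy as np
from cell import env
from scipy.spatial.transform import Rotation as R
# usage: x y z yaw(of jaw axis, mod pi)
s=env.state(); T=R.from_rotvec(s["tool_rot"]).as_matrix(); p=np.array(s["tool_pos"])
cur=np.arctan2(T[1,1],T[0,1])
print("t",round(s["t"],2),"pos",p.round(4),"jawyaw",round(cur,3),"x",T[:,0].round(3),"j6",round(s["joint_positions"][5],2),"g",round(s["gripper_width"],3),"F",np.round(s["force"],1))
if len(sys.argv)>1:
    x,y,z,w=map(float,sys.argv[1:5]); d=T.T@(np.array([x,y,z])-p)*1000
    a=(w-cur+np.pi/2)%np.pi-np.pi/2  # world yaw change; tool x down => turn = -a
    print("offset mm",d.round(1),"turn deg",np.degrees(-a).round(2))
E
python3 go.py .5028 -.1127 .15 .05
```

```text
t 2.4 pos [0.1587 0.6045 0.2226] jawyaw 1.314 x [ 0.  0. -1.] j6 -0.18 g 1.0 F [-0.4 -0.5  0.8]
offset mm [  72.5 -606.3  515. ] turn deg 72.42
```

```bash
python3 -m jog '{"offset":[[3.6,-30.3,25.8],[3.6,-30.3,25.8],[3.6,-30.3,25.8],[3.6,-30.3,25.8],[3.6,-30.3,25.8],[3.6,-30.3,25.8],[3.6,-30.3,25.8],[3.6,-30.3,25.8],[3.6,-30.3,25.8],[3.6,-30.3,25.8]],"turn":[0,0,0,0,0,0,0,0,0,0],"gripper":[0.8,0.8,0.8,0.8,0.8,0.8,0.8,0.8,0.8,0.8]}'
python3 -m jog '{"offset":[[3.6,-30.3,25.8],[3.6,-30.3,25.8],[3.6,-30.3,25.8],[3.6,-30.3,25.8],[3.6,-30.3,25.8],[3.6,-30.3,25.8],[3.6,-30.3,25.8],[3.6,-30.3,25.8],[3.6,-30.3,25.8],[3.6,-30.3,25.8]],"turn":[0,0,0,0,0,0,0,0,0,0],"gripper":[0.8,0.8,0.8,0.8,0.8,0.8,0.8,0.8,0.8,0.8]}'
python3 -m jog '{"offset":[[0,0,0],[0,0,0],[0,0,0],[0,0,0],[0,0,0],[0,0,0],[0,0,0],[0,0,0]],"turn":[9,9,9,9,9,9,9,9],"gripper":[0.8,0.8,0.8,0.8,0.8,0.8,0.8,0.8]}'
python3 go.py .5040 -.1127 .035 .05
```

```text
t: 3.65
tool_pos: [0.3321, 0.2449, 0.1867]
tool_rot: [0.202, 1.56, -0.201]
force: [0.6, 1.0, 0.3]
gripper_width: 0.804
t: 4.9
tool_pos: [0.5046, -0.1141, 0.1506]
tool_rot: [0.202, 1.561, -0.202]
force: [1.7, 1.0, 0.2]
gripper_width: 0.799
t: 5.9
tool_pos: [0.5041, -0.1128, 0.1507]
tool_rot: [1.171, 1.233, -1.17]
force: [-0.1, -0.1, 0.8]
gripper_width: 0.797
t 5.9 pos [ 0.5041 -0.1128  0.1507] jawyaw 0.052 x [ 0. -0. -1.] j6 -0.49 g 0.797 F [-0.1 -0.1  0.8]
offset mm [ 1.157e+02 -1.000e-01 -1.000e-01] turn deg 0.13
```

```bash
python3 -m jog '{"offset":[[30,0,0],[30,0,0],[25,0,0],[18,0,0],[12.5,0,0],[0,0,0]],"turn":[0,0,0,0,0,0],"gripper":[0.8,0.8,0.8,0.8,0.8,0.8]}'
cat > v.py <<'E'
import sys
from h import *
n,tag,x,y,z,h=sys.argv[1],sys.argv[2],*map(float,sys.argv[3:7])
im=cams.capture(n); u,v=proj(n,[x,y,z])[0]; h=int(h); a=im[max(int(v)-h,0):int(v)+h,max(int(u)-h,0):int(u)+h]
f=560/a.shape[0]; cv2.imwrite(f"pics/{tag}.png",cv2.resize(a,None,fx=f,fy=f,interpolation=cv2.INTER_CUBIC)); print(u,v,a.shape)
E
python3 v.py scene g1 .504 -.113 .06 70; python3 go.py
```

```text
t: 6.65
tool_pos: [0.5036, -0.1126, 0.0344]
tool_rot: [1.167, 1.237, -1.167]
force: [0.2, 0.0, 0.4]
gripper_width: 0.801
313.08540808825796 218.0892052004743 (140, 140, 3)
t 6.7 pos [ 0.504  -0.1127  0.0351] jawyaw 0.057 x [-0.  0. -1.] j6 -0.49 g 0.8 F [-0.3 -1.  -0.6]
```

View pics/g1.png

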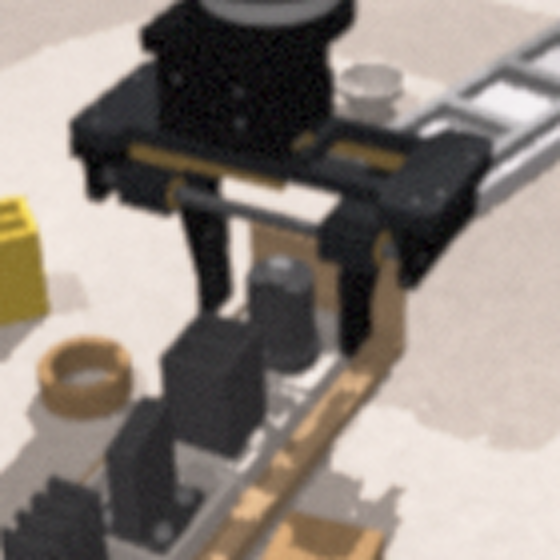

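```bash
python3 -m jog '{"offset":[[0,0,0],[0,0,0],[0,0,0],[0,0,0],[0,0,0],[0,0,0]],"turn":[0,0,0,0,0,0],"gripper":[0.2,0.2,0.2,0.2,0.2,0.2]}'
python3 -m jog '{"offset":[[-8,0,0],[-20,0,0],[-30,0,0],[-30,0,0],[-27,0,0],[0,0,0]],"turn":[0,0,0,0,0,0],"gripper":[0.2,0.2,0.2,0.2,0.2,0.2]}'
python3 - <<'E'
import json,numpy as np
r=json.load(open("res.json"));x,y,w=r["feed_rack"]
for k,l in(("roller",-.0975),("link",-.0325),("bracket",.0325),("comb",.0975)): print(k,round(x-np.sin(w)*l,4),round(y+np.cos(w)*l,4))
E
python3 go.py .4859 .1138 .15 -.187
```

```text
t: 7.45
tool_pos: [0.5036, -0.1126, 0.0352]
tool_rot: [1.167, 1.236, -1.167]
force: [-0.7, 0.3, 2.9]
gripper_width: 0.382
t: 8.2
tool_pos: [0.5054, -0.1133, 0.1521]
tool_rot: [1.167, 1.23, -1.164]
force: [-0.8, 1.3, -0.5]
gripper_width: 0.379
roller 0.4859 0.1138
link 0.498 0.1777
bracket 0.51 0.2415
comb 0.5221 0.3054
t 8.2 pos [ 0.5054 -0.1133  0.1521] jawyaw 0.057 x [ 0.005 -0.002 -1.   ] j6 -0.49 g 0.379 F [-0.8  1.3 -0.5]
offset mm [   1.5   -6.4 -227.8] turn deg 14.0
```

```bash
python3 -m jog '{"offset":[[0,-0.7,-25.3],[0,-0.7,-25.3],[0,-0.7,-25.3],[0,-0.7,-25.3],[0,-0.7,-25.3],[0,-0.7,-25.3],[0,-0.7,-25.3],[0,-0.7,-25.3],[0,-0.7,-25.3]],"turn":[0,0,0,0,0,0,0,0,0],"gripper":[0.2,0.2,0.2,0.2,0.2,0.2,0.2,0.2,0.2]}'
python3 -m jog '{"offset":[[0,0,0],[0,0,0],[0,0,0],[0,0,0]],"turn":[7,7,0,0],"gripper":[0.2,0.2,0.2,0.2]}'
python3 go.py .4859 .1138 .036 -.187
python3 v.py scene g2 .486 .114 .12 60
```

```text
t: 9.32
tool_pos: [0.4835, 0.1151, 0.1488]
tool_rot: [1.166, 1.237, -1.169]
force: [-0.4, 0.1, -1.5]
gripper_width: 0.385
t: 9.82
tool_pos: [0.4841, 0.1142, 0.1494]
tool_rot: [1.344, 1.117, -1.346]
force: [-0.7, -0.5, -1.6]
gripper_width: 0.383
t 9.82 pos [0.4841 0.1142 0.1494] jawyaw -0.185 x [-0.001 -0.    -1.   ] j6 0.19 g 0.383 F [-0.7 -0.5 -1.6]
offset mm [113.4   2.    0. ] turn deg 0.09
356.8082719035593 145.08185174106416 (120, 120, 3)
```

View pics/g2.png

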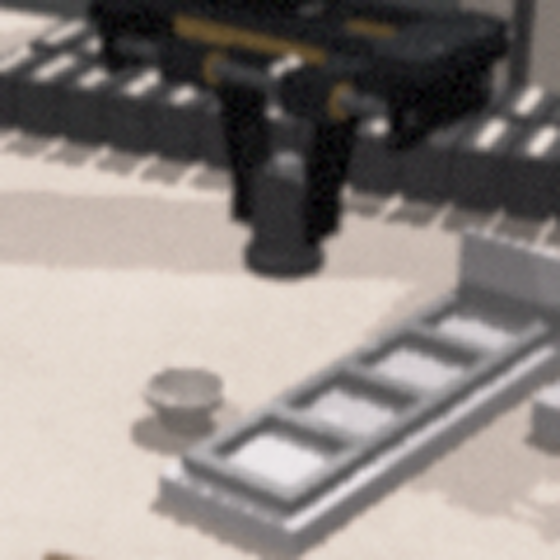

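```bash
python3 -m jog '{"offset":[[30,2,0],[30,0,0],[25,0,0],[15,0,0],[8,0,0],[4,0,0],[1,0,0],[0,0,0]],"turn":[0,0,0,0,0,0,0,0],"gripper":[0.2,0.2,0.2,0.2,0.2,0.2,0.2,0.2]}'
python3 go.py .4859 .1138 .036 -.187
```

```text
t: 10.88
tool_pos: [0.4869, 0.1139, 0.0376]
tool_rot: [1.346, 1.114, -1.345]
force: [-0.1, 1.2, -0.7]
gripper_width: 0.383
t 10.88 pos [0.4869 0.1139 0.0376] jawyaw -0.187 x [ 0.001  0.    -1.   ] j6 0.19 g 0.383 F [-0.1  1.2 -0.7]
offset mm [ 1.6 -0.9  0.3] turn deg 0.0
```

```bash
python3 -m jog '{"offset":[[1.5,0,0],[1,0,0],[0,0,0],[0,0,0],[0,0,0],[0,0,0],[-10,0,0],[-35,0,0],[-35,0,0],[-35,0,0]],"turn":[0,0,0,0,0,0,0,0,0,0],"gripper":[0.2,0.2,0.7,0.7,0.7,0.7,0.7,0.7,0.7,0.7]}'
python3 go.py .5085 -.1802 .15 .088
cat > cam1.py <<'E'
import sys
from h import *
k=sys.argv[1]; g=list(map(float,sys.argv[2:5]))
for c in("scene","top"):
    cams.capture(c)
    for s in silhouettes(c,k)[:5]:
        m=np.argwhere(s["pixels"]).mean(0)[::-1]; q=at(c,m,.043)[:2]
        print(c,round(s["conf"],2),q.round(3))
        if np.hypot(*(q-g[:2]))<.03: print("  fit",fit(k,{c:s["pixels"]},g,.016,yawfree=k!="roller")); break
E
python3 cam1.py roller .4859 .1138 -.187
```

```text
t: 12.12
tool_pos: [0.4863, 0.1139, 0.1512]
tool_rot: [1.346, 1.115, -1.345]
force: [0.7, -0.8, -0.5]
gripper_width: 0.7
t 12.12 pos [0.4863 0.1139 0.1512] jawyaw -0.187 x [ 0.  0. -1.] j6 0.19 g 0.7 F [ 0.7 -0.8 -0.5]
offset mm [  1.2  76.5 284.8] turn deg -15.76
scene 0.53 [0.491 0.107]
  fit (array([ 0.48749532,  0.11364375, -0.187     ]), np.float64(0.08206521739130435))
top 0.43 [0.484 0.102]
  fit (array([ 0.48245419,  0.10344892, -0.187     ]), np.float64(1.9555722891566265))
```

```bash
python3 -m jog '{"offset":[[0,7.6,28.5],[0,7.6,28.5],[0,7.6,28.5],[0,7.6,28.5],[0,7.6,28.5],[0,7.6,28.5],[0,7.6,28.5],[0,7.6,28.5],[0,7.6,28.5],[0,7.6,28.5]],"turn":[0,0,0,0,0,0,0,0,0,0],"gripper":[0.7,0.7,0.7,0.7,0.7,0.7,0.7,0.7,0.7,0.7]}'
python3 -m jog '{"offset":[[0,0,0],[0,0,0],[0,0,0]],"turn":[-8,-7.8,0],"gripper":[0.7,0.7,0.7]}'
python3 go.py .5085 -.1795 .035 .088
python3 v.py scene g3 .5085 -.18 .06 60; python3 v.py top g3t .5085 .15 .02 45
```

```text
t: 13.58
tool_pos: [0.5071, -0.1807, 0.1479]
tool_rot: [1.345, 1.118, -1.347]
force: [0.9, -0.4, -0.1]
gripper_width: 0.703
t: 13.95
tool_pos: [0.5072, -0.1799, 0.1481]
tool_rot: [1.145, 1.252, -1.146]
force: [-0.7, 1.0, -0.3]
gripper_width: 0.704
t 13.95 pos [ 0.5072 -0.1799  0.1481] jawyaw 0.087 x [-0.003  0.002 -1.   ] j6 -0.64 g 0.704 F [-0.7  1.  -0.3]
offset mm [113.1   1.7  -0. ] turn deg -0.07
296.1968188654585 237.20527416079278 (120, 120, 3)
258.91703106804545 183.11721535032382 (90, 90, 3)
```

View pics/g3.png

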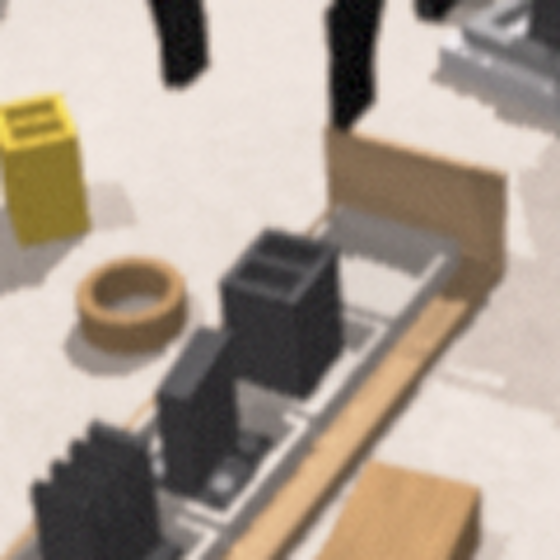

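View pics/g3t.png

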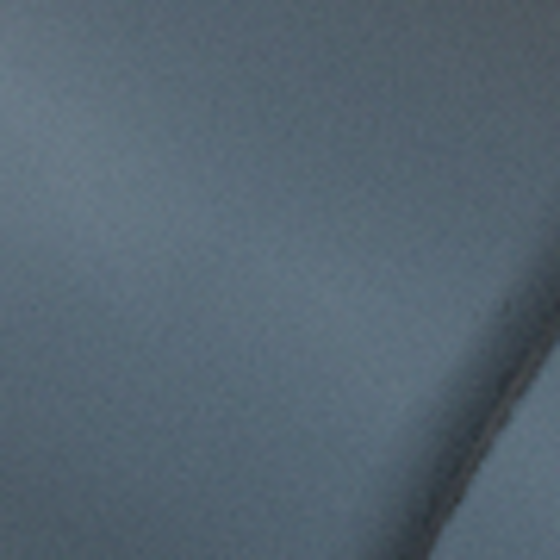

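```bash
python3 -m jog '{"offset":[[30,1.7,0],[30,0,0],[25,0,0],[18,0,0],[10,0,0],[0,0,0]],"turn":[0,0,0,0,0,0],"gripper":[0.7,0.7,0.7,0.7,0.7,0.7]}'
python3 -m jog '{"offset":[[0,0,0],[0,0,0],[0,0,0],[0,0,0],[0,0,0],[0,0,0]],"turn":[0,0,0,0,0,0],"gripper":[0.2,0.2,0.2,0.2,0.2,0.2]}'
python3 -m jog '{"offset":[[-8,0,0],[-20,0,0],[-30,0,0],[-30,0,0],[-27,0,0],[0,0,0]],"turn":[0,0,0,0,0,0],"gripper":[0.2,0.2,0.2,0.2,0.2,0.2]}'
python3 go.py .498 .1777 .15 -.187
python3 v.py scene g4 .5085 -.18 .12 60
```

```text
t: 14.8
tool_pos: [0.5095, -0.1798, 0.0359]
tool_rot: [1.144, 1.251, -1.144]
force: [0.4, -0.3, -0.4]
gripper_width: 0.699
t: 15.55
tool_pos: [0.51, -0.1802, 0.037]
tool_rot: [1.144, 1.249, -1.143]
force: [-0.5, -0.3, 5.9]
gripper_width: 0.391
t: 16.3
tool_pos: [0.5113, -0.1809, 0.1535]
tool_rot: [1.144, 1.245, -1.142]
force: [-0.2, 0.5, -0.9]
gripper_width: 0.385
t 16.3 pos [ 0.5113 -0.1809  0.1535] jawyaw 0.089 x [ 0.004 -0.003 -1.   ] j6 -0.64 g 0.385 F [-0.2  0.5 -0.9]
offset mm [   2.5   18.6 -358.3] turn deg 15.8
294.32235569717216 210.41791096499256 (120, 120, 3)
```

View pics/g4.png

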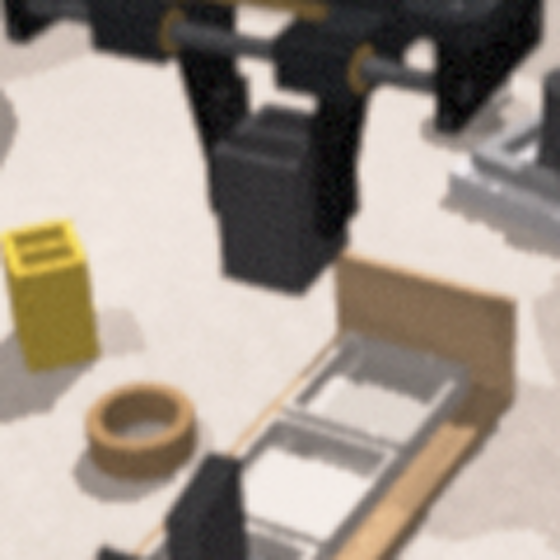

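```bash
python3 -m jog '{"offset":[[0,1.9,-35.8],[0,1.9,-35.8],[0,1.9,-35.8],[0,1.9,-35.8],[0,1.9,-35.8],[0,1.9,-35.8],[0,1.9,-35.8],[0,1.9,-35.8],[0,1.9,-35.8],[0,1.9,-35.8]],"turn":[0,0,0,0,0,0,0,0,0,0],"gripper":[0.2,0.2,0.2,0.2,0.2,0.2,0.2,0.2,0.2,0.2]}'
python3 -m jog '{"offset":[[0,0,0],[0,0,0],[0,0,0],[0,0,0]],"turn":[8,7.8,0,0],"gripper":[0.2,0.2,0.2,0.2]}'
python3 go.py .498 .1777 .035 -.187
python3 - <<'E'
from h import *
cams.capture("scene")
g=[.498,.1777,-.187]
for s in silhouettes("scene","link")[:4]:
    m=np.argwhere(s["pixels"]).mean(0)[::-1]; q=at("scene",m,.16)[:2]; print(s["conf"],q)
    if abs(q[1]-.178)<.05: print(fit("link",{"scene":s["pixels"]},g,.132))
E
```

```text
t: 17.6
tool_pos: [0.4958, 0.1792, 0.1498]
tool_rot: [1.142, 1.252, -1.146]
force: [0.4, 0.1, 0.3]
gripper_width: 0.387
t: 18.1
tool_pos: [0.4965, 0.178, 0.1507]
tool_rot: [1.343, 1.117, -1.346]
force: [1.3, -1.2, -0.2]
gripper_width: 0.387
t 18.1 pos [0.4965 0.178  0.1507] jawyaw -0.185 x [-0.002 -0.    -1.   ] j6 0.32 g 0.387 F [ 1.3 -1.2 -0.2]
offset mm [ 1.157e+02  1.700e+00 -1.000e-01] turn deg 0.1
0.96 [ 0.47709154 -0.271791  ]
0.77 [0.49759042 0.16260638]
(array([0.49238269, 0.16685252, 0.45609925]), np.float64(0.1938487584650113))
```

```bash
python3 -m jog '{"offset":[[30,1.7,0],[30,0,0],[25,0,0],[15,0,0],[8,0,0],[5,0,0],[1.5,0,0],[0,0,0]],"turn":[0,0,0,0,0,0,0,0],"gripper":[0.2,0.2,0.2,0.2,0.2,0.2,0.2,0.2]}'
python3 go.py .498 .1777 .036 -.187
```

```text
t: 19.2
tool_pos: [0.4991, 0.1779, 0.0375]
tool_rot: [1.346, 1.114, -1.345]
force: [0.7, -0.3, 0.1]
gripper_width: 0.388
t 19.2 pos [0.4991 0.1779 0.0375] jawyaw -0.187 x [ 0.001  0.    -1.   ] j6 0.32 g 0.388 F [ 0.7 -0.3  0.1]
offset mm [ 1.5 -1.   0.4] turn deg 0.01
```

```bash
python3 -m jog '{"offset":[[1,0,0],[0,0,0],[0,0,0],[0,0,0],[0,0,0],[-10,0,0],[-35,0,0],[-35,0,0],[-35,0,0],[0,0,0]],"turn":[0,0,0,0,0,0,0,0,0,0],"gripper":[0.2,0.2,0.7,0.7,0.7,0.7,0.7,0.7,0.7,0.7]}'
python3 go.py .5120 -.2437 .15 .20
python3 cam1.py link .498 .1777 -.187
```

```text
t: 20.45
tool_pos: [0.5008, 0.1782, 0.1542]
tool_rot: [1.35, 1.111, -1.339]
force: [0.4, 0.2, 0.3]
gripper_width: 0.7
t 20.45 pos [0.5008 0.1782 0.1542] jawyaw -0.187 x [ 0.007  0.001 -1.   ] j6 0.32 g 0.7 F [0.4 0.2 0.3]
offset mm [  3.9  89.3 412.5] turn deg -22.16
scene 0.92 [0.499 0.182]
  fit (array([0.49863992, 0.18275144, 0.02771193]), np.float64(0.11611238532110092))
top 0.64 [0.5   0.173]
  fit (array([ 0.50066572,  0.17798525, -0.2237681 ]), np.float64(0.44125))
```

```bash
python3 -m jog '{"offset":[[0,8.9,41.2],[0,8.9,41.2],[0,8.9,41.2],[0,8.9,41.2],[0,8.9,41.2],[0,8.9,41.2],[0,8.9,41.2],[0,8.9,41.2],[0,8.9,41.2],[0,8.9,41.2]],"turn":[0,0,0,0,0,0,0,0,0,0],"gripper":[0.6,0.6,0.6,0.6,0.6,0.6,0.6,0.6,0.6,0.6]}'
python3 -m jog '{"offset":[[0,0,0],[0,0,0],[0,0,0],[0,0,0]],"turn":[-8,-7,-6.5,0],"gripper":[0.6,0.6,0.6,0.6]}'
python3 go.py .5120 -.2437 .035 .188
python3 cam1.py bracket .5120 -.2437 .18
```

```text
t: 21.9
tool_pos: [0.5087, -0.2444, 0.1494]
tool_rot: [1.346, 1.118, -1.347]
force: [0.5, 0.1, 0.0]
gripper_width: 0.597
t: 22.4
tool_pos: [0.5088, -0.2431, 0.1496]
tool_rot: [1.071, 1.295, -1.071]
force: [0.2, -0.2, 0.5]
gripper_width: 0.596
t 22.4 pos [ 0.5088 -0.2431  0.1496] jawyaw 0.187 x [-0.002  0.002 -1.   ] j6 -0.83 g 0.596 F [ 0.2 -0.2  0.5]
offset mm [114.6   3.2   1.5] turn deg -0.07
scene 0.86 [ 0.518 -0.248]
  fit (array([ 0.51219538, -0.24435299,  0.18925967]), np.float64(0.10337552742616034))
```

```bash
python3 -m jog '{"offset":[[30,3.2,1.5],[30,0,0],[25,0,0],[18,0,0],[10,0,0],[0,0,0]],"turn":[0,0,0,0,0,0],"gripper":[0.6,0.6,0.6,0.6,0.6,0.6]}'
python3 -m jog '{"offset":[[0,0,0],[0,0,0],[0,0,0],[0,0,0],[0,0,0],[0,0,0]],"turn":[0,0,0,0,0,0],"gripper":[0.05,0.05,0.05,0.05,0.05,0.05]}'
python3 -m jog '{"offset":[[-8,0,0],[-20,0,0],[-30,0,0],[-30,0,0],[-27,0,0],[0,0,0]],"turn":[0,0,0,0,0,0],"gripper":[0.05,0.05,0.05,0.05,0.05,0.05]}'
python3 go.py .51 .2415 .15 -.187
python3 v.py scene g5 .5085 -.24 .12 60
```

```text
t: 23.35
tool_pos: [0.5129, -0.2443, 0.0377]
tool_rot: [1.07, 1.293, -1.07]
force: [-0.4, 0.1, 1.2]
gripper_width: 0.6
t: 24.1
tool_pos: [0.513, -0.2444, 0.0382]
tool_rot: [1.069, 1.292, -1.069]
force: [-1.0, -0.2, 2.2]
gripper_width: 0.159
t: 24.85
tool_pos: [0.5143, -0.2453, 0.1554]
tool_rot: [1.069, 1.287, -1.068]
force: [0.1, -0.6, 0.1]
gripper_width: 0.16
t 24.85 pos [ 0.5143 -0.2453  0.1554] jawyaw 0.188 x [ 0.004 -0.003 -1.   ] j6 -0.83 g 0.16 F [ 0.1 -0.6  0.1]
offset mm [   3.8   86.9 -479. ] turn deg 21.51
274.2225479711073 228.2856983403089 (120, 120, 3)
```

View pics/g5.png

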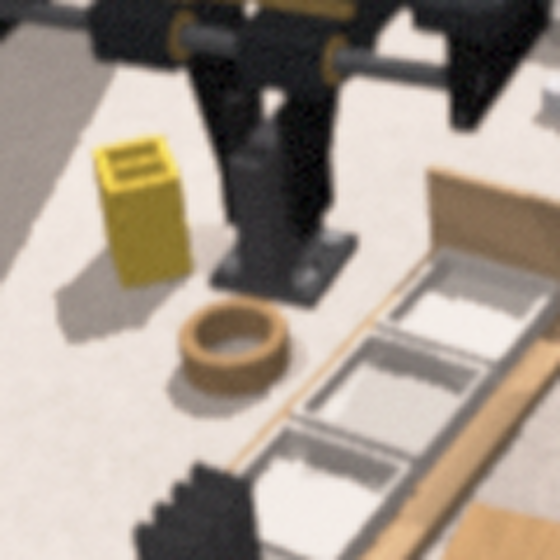

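```bash
python3 -m jog '{"offset":[[0.3,8.7,-47.9],[0.3,8.7,-47.9],[0.3,8.7,-47.9],[0.3,8.7,-47.9],[0.3,8.7,-47.9],[0.3,8.7,-47.9],[0.3,8.7,-47.9],[0.3,8.7,-47.9],[0.3,8.7,-47.9],[0.3,8.7,-47.9]],"turn":[0,0,0,0,0,0,0,0,0,0],"gripper":[0.05,0.05,0.05,0.05,0.05,0.05,0.05,0.05,0.05,0.05]}'
python3 -m jog '{"offset":[[0,0,0],[0,0,0],[0,0,0],[0,0,0],[0,0,0]],"turn":[8,7,6.5,0,0],"gripper":[0.05,0.05,0.05,0.05,0.05]}'
python3 go.py .51 .2415 .038 -.187
```

```text
t: 26.15
tool_pos: [0.5076, 0.2437, 0.1483]
tool_rot: [1.067, 1.294, -1.072]
force: [1.5, -0.2, -0.5]
gripper_width: 0.157
t: 26.78
tool_pos: [0.5083, 0.2422, 0.1492]
tool_rot: [1.343, 1.117, -1.346]
force: [-0.4, -0.5, 0.1]
gripper_width: 0.159
t 26.77 pos [0.5083 0.2422 0.1492] jawyaw -0.185 x [-0.002 -0.    -1.   ] j6 0.43 g 0.159 F [-0.4 -0.5  0.1]
offset mm [111.2   2.    0.3] turn deg 0.09
```

```bash
python3 -m jog '{"offset":[[30,1.5,0],[30,0,0],[25,0,0],[13,0,0],[8,0,0],[4.5,0,0],[1.5,0,0],[0,0,0]],"turn":[0,0,0,0,0,0,0,0],"gripper":[0.05,0.05,0.05,0.05,0.05,0.05,0.05,0.05]}'
python3 go.py .51 .2415 .038 -.187
```

```text
t: 27.78
tool_pos: [0.5107, 0.2422, 0.0385]
tool_rot: [1.346, 1.114, -1.345]
force: [-0.3, -0.8, -1.6]
gripper_width: 0.165
t 27.77 pos [0.5107 0.2422 0.0385] jawyaw -0.187 x [ 0.001  0.    -1.   ] j6 0.43 g 0.165 F [-0.3 -0.8 -1.6]
offset mm [ 0.5 -0.5  0.9] turn deg 0.01
```

```bash
python3 -m jog '{"offset":[[0.5,0,0],[0,0,0],[0,0,0],[0,0,0],[0,0,0],[-10,0,0],[-35,0,0],[-35,0,0],[-35,0,0],[0,0,0]],"turn":[0,0,0,0,0,0,0,0,0,0],"gripper":[0.05,0.05,0.55,0.55,0.55,0.55,0.55,0.55,0.55,0.55]}'
python3 go.py .5137 -.3060 .15 .049
```

```text
t: 29.02
tool_pos: [0.5125, 0.2428, 0.156]
tool_rot: [1.351, 1.112, -1.339]
force: [-0.7, -0.4, -0.4]
gripper_width: 0.549
t 29.02 pos [0.5125 0.2428 0.156 ] jawyaw -0.187 x [ 0.007  0.002 -1.   ] j6 0.43 g 0.549 F [-0.7 -0.4 -0.4]
offset mm [  5.  103.1 539. ] turn deg -13.52
```

```bash
python3 cam1.py bracket .51 .2415 -.187;python3 v.py scene g6 .505 .2 .05 60
```

```text
scene 0.49 [0.513 0.244]
  fit (array([ 0.50914018,  0.24957959, -0.0929142 ]), np.float64(0.35725))
top 0.71 [0.508 0.24 ]
  fit (array([ 0.51198607,  0.24334701, -0.21016347]), np.float64(0.3233580508474576))
377.8586303593806 158.87254177333642 (120, 120, 3)
```

View pics/g6.png

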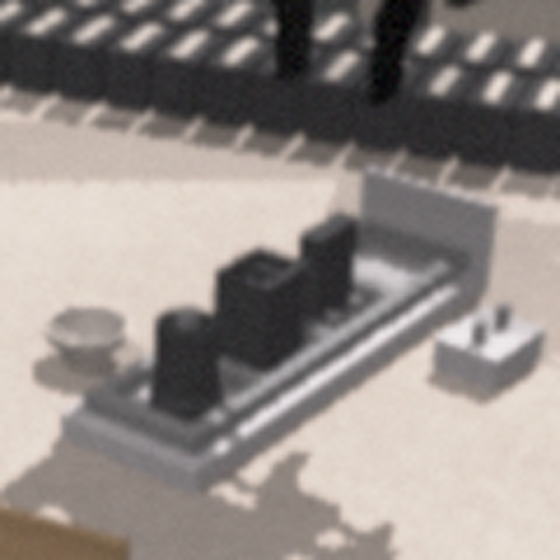

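All three stand upright in the three near pockets (roller px 185,360; link 260,310; bracket 330,265). Now the comb.

```bash
python3 -m jog '{"offset":[[0.3,10.3,53.9],[0.3,10.3,53.9],[0.3,10.3,53.9],[0.3,10.3,53.9],[0.3,10.3,53.9],[0.3,10.3,53.9],[0.3,10.3,53.9],[0.3,10.3,53.9],[0.3,10.3,53.9],[0.3,10.3,53.9]],"turn":[0,0,0,0,0,0,0,0,0,0],"gripper":[0.6,0.6,0.6,0.6,0.6,0.6,0.6,0.6,0.6,0.6]}'
python3 -m jog '{"offset":[[0,0,0],[0,0,0],[0,0,0],[0,0,0]],"turn":[-7,-6.5,0,0],"gripper":[0.6,0.6,0.6,0.6]}'
python3 go.py .5137 -.3060 .036 .049
python3 cam1.py comb .5137 -.306 .049
```

```text
t: 30.52
tool_pos: [0.5105, -0.308, 0.1481]
tool_rot: [1.346, 1.118, -1.347]
force: [0.5, 0.2, -0.7]
gripper_width: 0.598
t: 31.02
tool_pos: [0.511, -0.3062, 0.1488]
tool_rot: [1.175, 1.233, -1.175]
force: [-0.6, -0.3, 0.2]
gripper_width: 0.599
t 31.02 pos [ 0.511  -0.3062  0.1488] jawyaw 0.047 x [-0.001  0.001 -1.   ] j6 -0.77 g 0.599 F [-0.6 -0.3  0.2]
offset mm [1.128e+02 2.800e+00 1.000e-01] turn deg -0.1
scene 0.97 [ 0.517 -0.309]
  fit (array([ 0.51374751, -0.30669189,  0.08005819]), np.float64(0.06760847628657922))
```

```bash
python3 -m jog '{"offset":[[30,2.8,0],[30,0,0],[25,0,0],[18,0,0],[10,0,0],[0,0,0]],"turn":[-1,0,0,0,0,0],"gripper":[0.6,0.6,0.6,0.6,0.6,0.6]}'
python3 -m jog '{"offset":[[0,0,0],[0,0,0],[0,0,0],[0,0,0],[0,0,0],[0,0,0]],"turn":[0,0,0,0,0,0],"gripper":[0.1,0.1,0.1,0.1,0.1,0.1]}'
python3 -m jog '{"offset":[[-8,0,0],[-20,0,0],[-30,0,0],[-30,0,0],[-27,0,0],[0,0,0]],"turn":[0,0,0,0,0,0],"gripper":[0.1,0.1,0.1,0.1,0.1,0.1]}'
python3 go.py .5221 .3054 .15 -.187
```

```text
t: 31.98
tool_pos: [0.514, -0.3063, 0.0362]
tool_rot: [1.161, 1.24, -1.161]
force: [0.9, -0.2, -0.3]
gripper_width: 0.599
t: 32.72
tool_pos: [0.5142, -0.3066, 0.037]
tool_rot: [1.16, 1.239, -1.16]
force: [-0.3, 0.2, 4.6]
gripper_width: 0.273
t: 33.48
tool_pos: [0.5154, -0.3074, 0.1537]
tool_rot: [1.16, 1.234, -1.159]
force: [1.2, -0.3, -0.7]
gripper_width: 0.273
t 33.48 pos [ 0.5154 -0.3074  0.1537] jawyaw 0.066 x [ 0.004 -0.003 -1.   ] j6 -0.79 g 0.273 F [ 1.2 -0.3 -0.7]
offset mm [   1.6   47.2 -611.1] turn deg 14.51
```

```bash
python3 -m jog '{"offset":[[0,3.9,-51],[0,3.9,-51],[0,3.9,-51],[0,3.9,-51],[0,3.9,-51],[0,3.9,-51],[0,3.9,-51],[0,3.9,-51],[0,3.9,-51],[0,3.9,-51]],"turn":[0,0,0,0,0,0,0,0,0,0],"gripper":[0.1,0.1,0.1,0.1,0.1,0.1,0.1,0.1,0.1,0.1]}'
python3 -m jog '{"offset":[[0,3.9,-51],[0,3.9,-51],[0,0,0],[0,0,0],[0,0,0],[0,0,0]],"turn":[0,0,7.5,7,0,0],"gripper":[0.1,0.1,0.1,0.1,0.1,0.1]}'
python3 go.py .5221 .3054 .037 -.187;python3 v.py scene g7 .52 .3 .13 60
```

```text
t: 34.72
tool_pos: [0.5183, 0.2065, 0.15]
tool_rot: [1.159, 1.241, -1.162]
force: [1.0, -0.1, -1.2]
gripper_width: 0.271
t: 35.48
tool_pos: [0.5199, 0.3069, 0.1506]
tool_rot: [1.343, 1.116, -1.346]
force: [0.7, 0.8, -0.7]
gripper_width: 0.272
t 35.48 pos [0.5199 0.3069 0.1506] jawyaw -0.186 x [-0.002 -0.001 -1.   ] j6 0.53 g 0.272 F [ 0.7  0.8 -0.7]
offset mm [113.6   2.6   1. ] turn deg 0.08
400.4327597347784 117.18304667157905 (120, 120, 3)
```

View pics/g7.png

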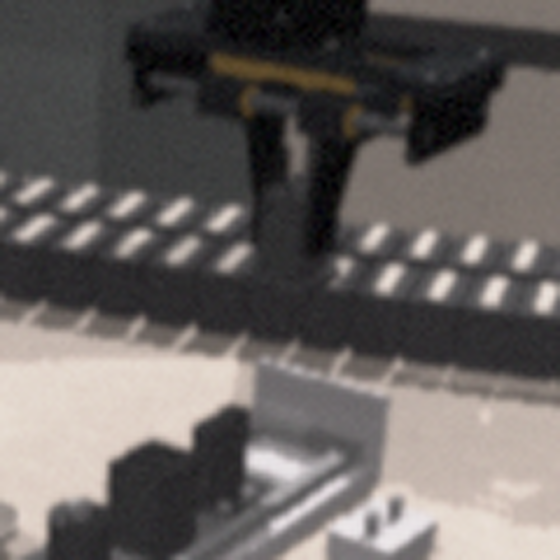

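The comb is held upright (px 285,230) above the last pocket. Lower it.

```bash
python3 -m jog '{"offset":[[30,2,1],[30,0,0],[25,0,0],[15,0,0],[8,0,0],[4.5,0,0],[1,0,0],[0,0,0]],"turn":[0,0,0,0,0,0,0,0],"gripper":[0.1,0.1,0.1,0.1,0.1,0.1,0.1,0.1]}'
python3 go.py .5221 .3054 .037 -.187
```

```text
t: 36.52
tool_pos: [0.5226, 0.3061, 0.0387]
tool_rot: [1.346, 1.114, -1.344]
force: [0.3, 0.1, -0.8]
gripper_width: 0.275
t 36.52 pos [0.5226 0.3061 0.0387] jawyaw -0.187 x [ 0.001  0.    -1.   ] j6 0.53 g 0.275 F [ 0.3  0.1 -0.8]
offset mm [ 1.7 -0.4  0.8] turn deg 0.01
```

```bash
python3 -m jog '{"offset":[[1.7,0,0],[0,0,0],[0,0,0],[0,0,0],[0,0,0],[-10,0,0],[-35,0,0],[-35,0,0],[-35,0,0],[-30,0,0]],"turn":[0,0,0,0,0,0,0,0,0,0],"gripper":[0.1,0.1,0.6,0.6,0.6,0.6,0.6,0.6,0.6,0.6]}'
python3 -m jog '{"offset":[[0,9,53],[0,9,53],[0,9,53],[0,9,53],[0,9,53],[0,9,53],[0,9,53],[0,9,53],[0,9,53],[0,9,53]],"turn":[0,0,0,0,0,0,0,0,0,0],"gripper":[0.6,0.6,0.6,0.6,0.6,0.6,0.6,0.6,0.6,0.6]}'
cat > chk.py <<'E'
from h import *
import json
x,y,w=json.load(open("res.json"))["feed_rack"]
ims={c:cams.capture(c) for c in("top","scene")}
for k,l in(("roller",-.0975),("link",-.0325),("bracket",.0325),("comb",.0975)):
    g=np.array([x-np.sin(w)*l,y+np.cos(w)*l,w]); ob={}
    for c in ims:
        for s in silhouettes(c,k):
            q=at(c,np.argwhere(s["pixels"]).mean(0)[::-1],.043)[:2]
            if np.hypot(*(q-g[:2]))<.03: ob[c]=s["pixels"]; break
    if ob:
        p,f=fit(k,ob,g,.016,yawfree=k!="roller"); d=p[:2]-g[:2]; print(k,list(ob),"rack-frame err mm",np.round([1e3*(d[0]*np.cos(w)+d[1]*np.sin(w)),1e3*(-d[0]*np.sin(w)+d[1]*np.cos(w))],1),"dyaw",round(p[2]-w,2),"cost",round(f,2))
a=cv2.resize(ims["top"][145:225,165:305],None,fx=4.5,fy=4.5,interpolation=cv2.INTER_CUBIC)
b=cv2.resize(ims["scene"][115:215,320:440],None,fx=5,fy=5,interpolation=cv2.INTER_CUBIC)
cv2.imwrite("pics/end_t.png",a);cv2.imwrite("pics/end_s.png",b)
E
python3 chk.py; python3 go.py
```

```text
t: 37.78
tool_pos: [0.5224, 0.306, 0.1836]
tool_rot: [1.347, 1.114, -1.344]
force: [-0.7, 0.2, 0.4]
gripper_width: 0.601
t: 39.02
tool_pos: [0.5119, -0.2334, 0.1822]
tool_rot: [1.346, 1.114, -1.345]
force: [0.9, 0.5, -1.0]
gripper_width: 0.597
roller ['scene'] rack-frame err mm [-0.   1.4] dyaw 0.0 cost 0.11
link ['scene'] rack-frame err mm [0.3 1.8] dyaw 0.29 cost 0.15
bracket ['scene'] rack-frame err mm [-0.5  6.3] dyaw 0.17 cost 0.33
comb ['top', 'scene'] rack-frame err mm [1.1 4.1] dyaw -0.06 cost 1.29
t 39.52 pos [ 0.5121 -0.2301  0.1815] jawyaw -0.185 x [-0.  0. -1.] j6 -0.44 g 0.598 F [ 0.   0.4 -0.1]
```

View pics/end_t.png

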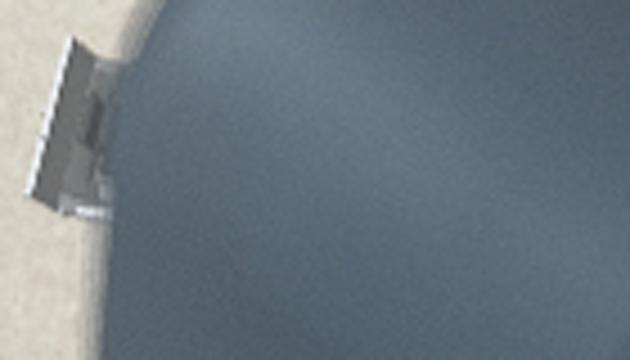

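View pics/end_s.png

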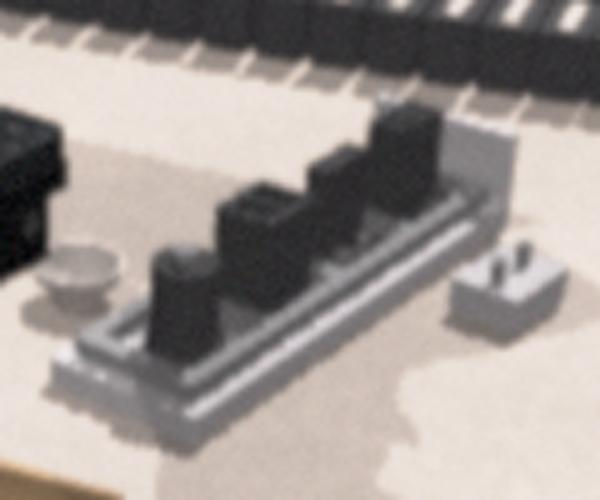

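```bash
python3 -m jog '{"offset":[[0,4,50],[0,4,50],[0,4,50],[0,4,50],[0,4,50],[0,4,50],[0,4,50],[0,4,50]],"turn":[0,0,0,0,0,0,0,0],"gripper":[0.6,0.6,0.6,0.6,0.6,0.6,0.6,0.6]}'
python3 chk.py
```

```text
t: 40.52
tool_pos: [0.4697, -0.6311, 0.1812]
tool_rot: [1.345, 1.116, -1.344]
force: [0.6, -0.6, -0.1]
gripper_width: 0.601
roller ['top', 'scene'] rack-frame err mm [1.8 1. ] dyaw 0.0 cost 0.17
link ['top', 'scene'] rack-frame err mm [2.1 1.7] dyaw 0.0 cost 0.1
bracket ['top', 'scene'] rack-frame err mm [1.  1.8] dyaw 0.05 cost 0.26
comb ['top', 'scene'] rack-frame err mm [1.  3.8] dyaw 0.01 cost 0.11
```

View pics/end_t.png

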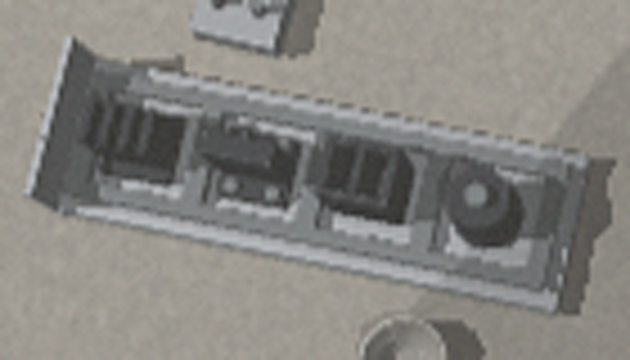

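```bash
python3 -c "
from cell import env
print(env.hand_in())"
```

```text
the job is handed in; nothing more can be done
None
```

I moved all four parts into the feed rack in reverse order and handed the job in at about 41 s of the 106 s allowed. From the pocket farthest from the end plate to the one nearest it, they stand as roller, link, bracket, comb.

- **Position:** With the arm clear and both cameras used, each part measured within about 4 mm of its pocket centre, against the 12 mm allowed. The comb was furthest off, at 3.8 mm along the row. The turn relative to the rack was at most 0.05 rad.
- **Upright and seated:** In the last pictures all four parts stand upright in their pockets. I did not measure the height of each part above its pocket floor, or its tilt. I judged them from the pictures and from the release height, which was within about 1 mm of the height at which each part was gripped.
- **Forces:** The readings I took stayed under 6 N, and the arm touched nothing at the end.
- **Checks that disagreed:** Two earlier measurements, taken while the arm blocked the top camera, were poor. One put the bracket 6.3 mm off along the row, and the link's turn came out 0.29 rad off. The clear two-camera check gave 1.8 mm and 0.00 rad. The bracket's outline still matched less well than the others.

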